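Load the slim centre pin into the sprung collet

ROBOT

A 6-joint arm with a two-finger parallel gripper is mounted at the origin on the work surface. World frame = base frame: x ahead of the robot, y to its left, z up, the work surface at z = 0. Lengths are in m, angles in rad, forces in N, time in s.
With the tool pointing down it reaches from about 0.4 to 0.825 m from the base axis. Payload 7 kg.
Tool frame: the origin (TCP) lies on the centre line of the jaws, within the pads' length; the fingertips stand 14 mm ahead of it and the grasp point (between the pads) lies 5 mm behind it; z points along the fingers, y is the line along which they close (so a half turn about z gives the same grasp; the last joint's range is limited). The gripper opens to 88 mm and grips with 3 to 60 N. Pads are 19 mm wide; open, the fingers measure 130 mm over their backs; the gripper's body (78 mm by 193 mm) begins 47 mm behind the grasp point.
Start: joints at [-0.853, 0.359, 0.012, 0, -1.224, -0.288], TCP at [0.281, -0.614, 0.241] pointing down, gripper open.
Joint ranges: [-3.07, 3.07], [-1.43, 2.12], [-1.02, 1.25], [-3.03, 1.67], [-3.05, -0], [-3.03, 3.03]. Speed limits (rad/s): [2.39, 2.39, 3.01, 3.14, 3.14, 3.14].

INTERFACE

Orientations are given as [roll, pitch, yaw] about the fixed x, y, z axes, in that order (R = Rz(yaw) Ry(pitch) Rx(roll)).
In Python, from station import arm gives the robot as it stands.
- The arm moves only by the tool move_arm, never from a script. Its argument "rows" is a list of rows, each an object with "translation": the shift along the tool's x, y, z in cm, a list of three; "rot": the turn, a rotation vector about the tool's x, y, z in degrees, a list of three; "hand": the closure, from 0 (fully open) to 1 (shut). A call has 1 to 8 rows; each row is the pose to reach, as a shift and turn from the pose commanded when the call began, along the tool's axes at that moment; what a row does not reach only later rows make up. A row lasts 1/12 s, in which the tool goes at most 41.7 mm and 7.16 degrees, less where a joint would pass 70% of its speed; a pose out of reach is approached as far as the arm can. A call with a gripper value outside its range is refused whole. The fingers move at their own pace and stop on an object; "squeeze" is the grip in N (left out, the last holds). Time passes only in rows, so rows that repeat a pose let the fingers close. It gives the time, the measured TCP pose, the force, the opening and the grip force at its end, in the units of the state.
- arm.get_state(): the state, without advancing time (a new reading comes with each control period).
- arm.grab_frame(name): name is "side" or "top" or "wrist"; returns (picture, depth): 480x640x3 uint8, red, green, blue; 480x640 float32, m along the optical axis (not along the pixel's ray), 0 where there is no reading.
- arm.camera_params(name): a dict with "vfov" (degrees; the focal length in pixels is half the picture's height over the tangent of half this angle, whatever the lens; pixels are square), "cx", "cy" (the principal point, pixels), "position" and "orientation" of the camera in the world; the wrist camera has in their place "tool_from_camera" (4x4, takes a point from camera to tool coordinates, whose origin is the TCP and whose axes are the flange's). Camera axes: x right, y down, z forward; pixel columns grow to the right and rows downward; lengths in m; the calibration is good to about 2 mm. A picture is of the moment at which its call begins: read the wrist's pose just before it. camera_params takes no time and is no camera call.
- arm.job_done(): hands the job in; it is judged then, once.
Trained networks look in the newest picture that a camera, given by its name, has taken for a name from the list of things; names that differ only in an ending like _2 or _b are one class to them, and where a whole thing is asked for, a point or a joint stands for the part that bears it (a point fixed in the world has none). Each returns a list of dicts, best first, with "p" (0 to 1); they miss things now and then, are a little off and sometimes report something else, mostly with a low value. They report only what shows in the picture. A call takes as long as a camera call. They do not tell look-alikes from the thing itself.
- arm.search_frame(label, camera): "point" ([x, y, z] in m, in the coordinates of the camera as it stood for that picture, good to about 4 mm: the middle of the surface that is visible of it).
- arm.pinpoint(label, camera): "point" ([x, y, z] in m, in the coordinates of the camera as it stood for that picture, good to about 4 mm: a listed point, or the origin of a listed thing).
The state is a dict: "t": time; "q": joint angles; "qd": joint speeds; "joint_efforts": joint torques, N m; "eef_pos": TCP position; "ee_rot": TCP orientation; "force": force on the tool from outside, world axes, zero at the start; "moment": the same for the moment, N m; "width": finger opening in m; "gripper_force": force on a finger pad.
Only numpy, scipy, OpenCV 4.12 (cv2) and the standard library are available. Lean on these libraries where they do the work, as an engineer would, in place of code of your own. Each camera call takes 0.05 s, during which the arm holds its last target. There are 200 camera calls.

TASK

Take the centre pin with the slim tip out of the wooden rack and push it, foot first and upright, down between the two sprung jaws of the steel collet until its foot is fully home on the bed. Keep hold of it until the jaws have snapped shut around its neck, and only then let go, so that the jaws hold it upright.

Things in the scene. Friction and masses are not known exactly. Their poses are not given: they have to be found in the camera images.
- centre_pin: Steel pin in a hole of a wooden rack 62 mm high; the other pins end in a disc and a dome, this one in a slim tip. Round, z up, 0.16 kg. Origin: underside of foot. Upward, mm: foot cone 0-14 (dia 9 to 22), rim dia 22 at 14-17, neck dia 14 at 21-57, flange dia 36 at 57-61 (rests on the rack), grip dia 20 at 61-92, tip dia 7 to 120. Grasp the grip from above, fingertips just over the flange.
- collet: Fixed steel clamp (mm): bed 70 (x) x 130 (y, the jaws' travel), nothing over 66 high. Origin: centre of underside, z up. The pin's axis belongs on its z axis; home, the foot stands on the bed, 12 above the origin, flange 4 over the jaws. V-faced jaws form a sloped mouth, 35 wide at 65 high, narrowing to a throat 10 wide at 47 to 35 high. Pushing the foot through takes about 10 N.
- jaw_left (a joint): Outward travel (m) of the jaw on the collet's +y side, sprung shut with about 3.5 N and 0.7 N more per mm, polished: 0 empty, about 0.002 when closed on the neck, about 0.0065 while the rim passes the throat, 0.016 at most. Below the rim it snaps shut by itself and centres the pin when that is let go.
- jaw_right (a joint): The same for the jaw on the collet's -y side; outward is positive too.
Things that resemble listed ones, but are neither listed nor needed, are in the scene too. What is shaped like the collet but purple or red is not meant.

How it is judged:
On the way:
1. the slim-tipped pin is home in the collet, below the spread of the jaws, while the fingers still hold it (z of centre_pin in the frame of collet below 0.017 m and horizontal distance between centre_pin and collet below 0.01 m and angle between centre_pin's own z axis and vertical below 0.2 rad and value of joint any of jaw_left, jaw_right above 0.0008 m and contact force between the fingers and centre_pin above 0.5 N), for 0.2 s.
At the end, for the whole second after the job is handed in: The slim-tipped pin stands at rest in the collet, foot within 5 mm of the bed, within 10 mm of the collet's centre, within 10 degrees of upright, with both jaws closed on its neck (each 0.8 to 4.5 mm out) (z of centre_pin in the frame of collet below 0.017 m and horizontal distance between centre_pin and collet below 0.01 m and angle between centre_pin's own z axis and vertical below 0.175 rad and value of joint jaw_left between 0.0008 and 0.0045 m and value of joint jaw_right between 0.0008 and 0.0045 m and linear speed of centre_pin below 0.02 m/s); the robot touches nothing.
It fails at once if the pin is let go of in the collet's mouth before the jaws have closed on its neck (horizontal distance between centre_pin and collet below 0.025 m and z of centre_pin in the frame of collet above 0.022 m and contact force between the fingers and centre_pin below 0.05 N).
It also fails if it takes over 45 s, if anything falls off the work surface, if the arm or the gripper's body presses on something with over 40 N, if the wrist force passes 120 N, or if a joint passes its speed limit or range.

## Working session

There is one attempt and no reset: what is moved stays moved. The work goes in short steps, Python scripts to look and compute and a tool call to move; the robot and the scene stay as the last step left them, time stands still between calls to the robot, and variables do not carry over. Pictures are saved under pics/ and viewed, at most 10 in all, crops included, and the job is handed in when it is done.

Besides the shell and the picture viewer there is one more tool, called after ">>>" in YAML: its name, and indented under it one key for each argument. move_arm: Moves the arm, as the interface text tells. Its arguments: {"type":"object","properties":{"rows":{"type":"array","items":{"type":"object","properties":{"translation":{"type":"array","items":{"type":"number"}},"rot":{"type":"array","items":{"type":"number"}},"hand":{"type":"number"}}}},"squeeze":{"type":"number"}},"required":["rows"]}

```bash
mkdir -p pics; cat > h.py <<'E'
import numpy as np, cv2
from scipy.spatial.transform import Rotation as R
from station import arm
def cam(name):
    p=arm.camera_params(name)
    f=240/np.tan(np.radians(p['vfov'])/2)
    if 'position' in p:
        T=np.eye(4); o=np.array(p['orientation'],float)
        T[:3,:3]=o if o.shape==(3,3) else R.from_euler('xyz',o).as_matrix(); T[:3,3]=p['position']
    else:
        T=tool()@np.array(p['tool_from_camera'])
    return f,p['cx'],p['cy'],T
def tool():
    s=arm.get_state(); T=np.eye(4); o=np.array(s['ee_rot'],float)
    T[:3,:3]=o if o.shape==(3,3) else R.from_euler('xyz',o).as_matrix(); T[:3,3]=s['eef_pos']; return T
def w(T,p): return T[:3,:3]@np.array(p)+T[:3,3]
def cloud(d,c):
    f,cx,cy,T=c; v,u=np.mgrid[:480,:640]
    P=np.stack([(u-cx)*d/f,(v-cy)*d/f,d],-1); return P@T[:3,:3].T+T[:3,3]
def pix(c,p):
    f,cx,cy,T=c; q=T[:3,:3].T@(np.array(p)-T[:3,3]); return (cx+f*q[0]/q[2],cy+f*q[1]/q[2])
E
python3 - <<'E'
from h import *
print(arm.get_state()); 
for n in('top','side','wrist'): print(n,arm.camera_params(n))
for n in('top','side'):
    im,d=arm.grab_frame(n); c=cam(n)
    cv2.imwrite(f'pics/{n}1.png',im[:,:,::-1]); np.savez(f'{n}1.npz',im=im,d=d)
    for l in('centre_pin','collet'):
        for r in arm.pinpoint(l,n): 
            q=w(c[3],r['point']); print(n,l,round(r['p'],2),q.round(4),np.round(pix(c,q)))
E
```

```text
{'t': 0.0, 'q': array([-8.52878782e-01,  3.59390832e-01,  1.10664810e-02, -3.51170085e-04,
       -1.22411636e+00, -2.88122602e-01]), 'qd': array([ 0.00131782, -0.00178032, -0.00135707,  0.0036344 ,  0.00040433,
       -0.00016046]), 'joint_efforts': array([-1.66265281e-04, -5.82712376e+01,  2.93068832e+01,  6.99778318e+00,
        6.81131176e-03, -2.58390583e-04]), 'eef_pos': array([ 0.28105664, -0.61318699,  0.23962326]), 'ee_rot': array([ 3.13992224e+00, -1.50786133e-04, -2.71191718e+00]), 'force': array([0.07539698, 0.19911054, 0.19068825]), 'moment': array([0.00411265, 0.01519397, 0.01516999]), 'gripper_force': 0.0, 'width': 0.08772316252843204}
top {'vfov': 56.24951549614822, 'cx': 324.7236509429152, 'cy': 241.90072596473502, 'position': array([ 0.27147892, -0.05064797,  0.95722219]), 'orientation': array([-2.99009314,  0.02060992, -1.56224032])}
side {'vfov': 49.645650167689155, 'cx': 312.0683287501611, 'cy': 236.61021970717172, 'position': array([0.35326477, 0.67557378, 0.83173493]), 'orientation': array([-2.39404549,  0.01053104, -3.03977417])}
wrist {'vfov': 68.410834642569
[... 158 characters left out ...]

       [ 9.99999108e-01,  1.12522077e-03,  7.20044090e-04,
         1.64518741e-03],
       [-4.15276603e-04, -2.50456184e-01,  9.68127847e-01,
        -1.43455714e-01],
       [ 0.00000000e+00,  0.00000000e+00,  0.00000000e+00,
         1.00000000e+00]])}
top centre_pin 0.76 [0.5082 0.1907 0.0046] [224. 200.]
top collet 0.73 [ 5.812e-01 -1.388e-01  3.000e-04] [375. 169.]
top collet 0.73 [ 0.3184  0.1555 -0.0016] [238. 287.]
side centre_pin 0.7 [0.507  0.1888 0.0063] [260. 344.]
side collet 0.86 [ 0.5804 -0.1387  0.0044] [253. 216.]
side collet 0.86 [0.3139 0.1542 0.0007] [367. 338.]
side collet 0.76 [ 0.4093 -0.2385 -0.0008] [331. 192.]
side collet 0.6 [ 0.2382 -0.3541  0.0035] [403. 164.]
```

View pics/top1.png

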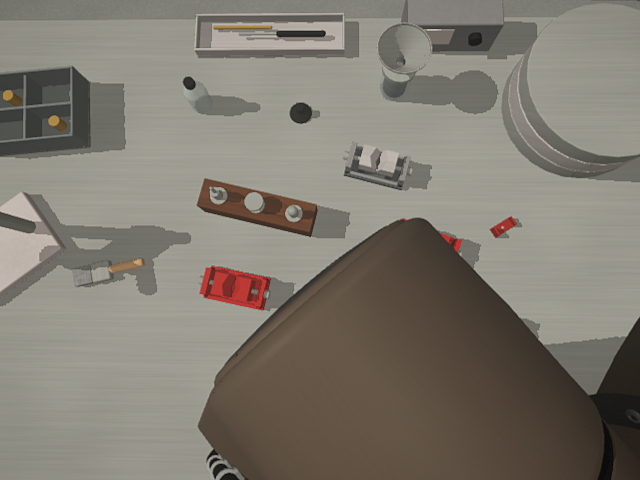

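View pics/side1.png

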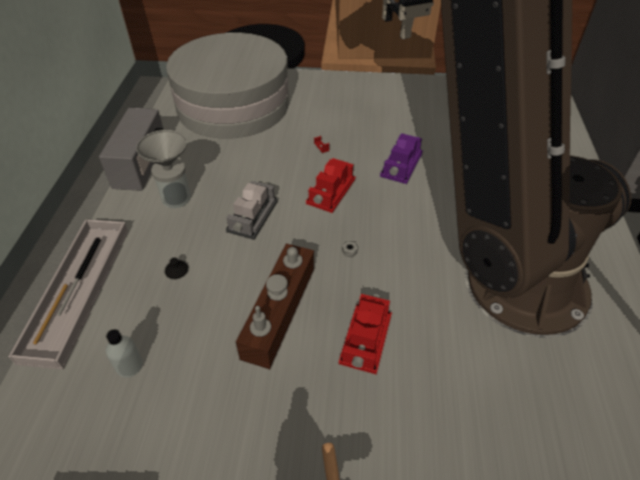

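The top view shows the rack with three pins: slim tip at (218,195), disc at (255,202), dome at (293,213). The grey steel collet is at (378,165), and the red and purple ones are decoys. The side view agrees, with the slim pin at (260,322) and the steel collet at (253,208).

```bash
python3 - <<'E'
from h import *
for n in('top','side'):
    z=np.load(n+'1.npz'); c=cam(n); P=cloud(z['d'],c)
    def near(x,y,r): return (np.hypot(P[...,0]-x,P[...,1]-y)<r)&(z['d']>0)
    rk=near(.49,.13,.16)&(abs(P[...,2]-.062)<.006)
    q=P[rk][:,:2]; print(n,'rack',len(q),cv2.minAreaRect((q*1000).astype(np.float32)))
    for lo,hi in((.066,.075),(.08,.1),(.1,.13)):
        m=near(.508,.19,.03)&(P[...,2]>lo)&(P[...,2]<hi); q=P[m]; print('pin',lo,len(q),q.mean(0).round(4) if len(q) else '', np.ptp(q,axis=0).round(3) if len(q) else '')
    m=near(.58,-.139,.1)&(P[...,2]>.006)&(P[...,2]<.07); q=P[m]; 
    print('col',len(q),cv2.minAreaRect((q[:,:2]*1000).astype(np.float32)))
    m=m&(P[...,2]>.055); q=P[m];print('jaws',len(q),q.mean(0),cv2.minAreaRect((q[:,:2]*1000).astype(np.float32)))
E
```

```text
top rack 2944 ((423.0810546875, 126.38521575927734), (241.24684143066406, 190.8896484375), 76.77842712402344)
pin 0.066 50 [0.4994 0.1855 0.0677] [0.032 0.034 0.009]
pin 0.08 80 [0.5018 0.1864 0.093 ] [0.018 0.018 0.019]
pin 0.1 25 [0.5029 0.1879 0.1157] [0.006 0.007 0.026]
col 2130 ((583.214111328125, -139.89999389648438), (147.735595703125, 69.72176361083984), 75.19355010986328)
jaws 616 [ 0.58317887 -0.13997724  0.06272706] ((584.1098022460938, -140.2471923828125), (73.77030181884766, 44.997291564941406), 75.21056365966797)
side rack 2957 ((421.547607421875, 125.93537139892578), (242.80120849609375, 188.02203369140625), 77.18110656738281)
pin 0.066 120 [0.4997 0.1955 0.068 ] [0.034 0.039 0.008]
pin 0.08 129 [0.4999 0.1938 0.0927] [0.019 0.02  0.02 ]
pin 0.1 49 [0.5008 0.1918 0.114 ] [0.012 0.008 0.025]
col 1862 ((564.348876953125, -134.8985595703125), (151.60462951660156, 97.7647705078125), 70.1513671875)
jaws 503 [ 0.57980446 -0.13685468  0.06337928] ((580.31201171875, -141.32241821289062), (80.60980987548828, 47.20690155029297), 75.2628173828125)
```

>>> move_arm:
  rows:
    - {"translation": [-37,28.5,0],"rot": [0,0,-52],"hand": 0}
    - {"translation": [-37,28.5,0],"rot": [0,0,-52],"hand": 0}
    - {"translation": [-37,28.5,0],"rot": [0,0,-52],"hand": 0}
    - {"translation": [-37,28.5,0],"rot": [0,0,-52],"hand": 0}
    - {"translation": [-37,28.5,0],"rot": [0,0,-52],"hand": 0}
    - {"translation": [-37,28.5,0],"rot": [0,0,-52],"hand": 0}
    - {"translation": [-37,28.5,0],"rot": [0,0,-52],"hand": 0}
    - {"translation": [-37,28.5,0],"rot": [0,0,-52],"hand": 0}

```text
t: 0.97
eef_pos: [0.437, -0.3168, 0.2408]
ee_rot: [-3.141, -0.0, -1.797]
force: [1.4, 1.1, 0.1]
width: 0.0875
gripper_force: 0.0
```

>>> move_arm:
  rows:
    - {"translation": [-20.6,-10.1,3],"rot": [0,0,0],"hand": 0}
    - {"translation": [-20.6,-10.1,3],"rot": [0,0,0],"hand": 0}
    - {"translation": [-20.6,-10.1,3],"rot": [0,0,0],"hand": 0}
    - {"translation": [-20.6,-10.1,3],"rot": [0,0,0],"hand": 0}
    - {"translation": [-20.6,-10.1,3],"rot": [0,0,0],"hand": 0}
    - {"translation": [-20.6,-10.1,3],"rot": [0,0,0],"hand": 0}
    - {"translation": [-20.6,-10.1,3],"rot": [0,0,0],"hand": 0}
    - {"translation": [-20.6,-10.1,3],"rot": [0,0,0],"hand": 0}

```text
t: 1.63
eef_pos: [0.5829, -0.1403, 0.2099]
ee_rot: [3.14, -0.0, -1.802]
force: [0.1, -0.5, -0.8]
width: 0.0877
gripper_force: 0.0
```

```bash
cat > wr.py <<'E'
from h import *
import sys
lab,n=sys.argv[1:3]
c=cam('wrist'); im,d=arm.grab_frame('wrist'); s=arm.get_state(); print(s['eef_pos'].round(4),s['ee_rot'].round(4),abs(s['qd']).max().round(3))
cv2.imwrite(f'pics/{n}.png',im[:,:,::-1]); np.savez(f'{n}.npz',im=im,d=d,T=c[3])
for r in arm.pinpoint(lab,'wrist'):
    q=w(c[3],r['point']); print(lab,round(r['p'],2),q.round(4),np.round(pix(c,q)))
P=cloud(d,c); ok=d>0
if lab=='collet':
    for lo,hi in((.006,.07),(.055,.067)):
        m=ok&(np.hypot(P[...,0]-.582,P[...,1]+.139)<.095)&(P[...,2]>lo)&(P[...,2]<hi); q=P[m]; print(lo,len(q),q.mean(0),cv2.minAreaRect((q[:,:2]*1000).astype(np.float32)))
else:
    for lo,hi in((.05,.063),(.064,.069),(.09,.1),(.1,.13)):
        m=ok&(np.hypot(P[...,0]-.502,P[...,1]-.19)<.03)&(P[...,2]>lo)&(P[...,2]<hi); q=P[m]
        if len(q)>5: print(lo,len(q),q.mean(0).round(4),cv2.minEnclosingCircle((q[:,:2]*1000).astype(np.float32)))
E
python3 wr.py collet w1
```

```text
[ 0.5824 -0.1412  0.2102] [ 3.1408e+00 -3.0000e-04 -1.8031e+00] 0.025
collet 0.87 [ 0.4091 -0.2388 -0.0037] [479.  69.]
collet 0.81 [ 0.5843 -0.1362 -0.0018] [321. 217.]
0.006 10257 [ 0.58177037 -0.14353809  0.04282785] ((582.7581787109375, -138.33554077148438), (147.8096923828125, 69.8721694946289), 75.24654388427734)
0.055 3592 [ 0.58249355 -0.13956239  0.06312767] ((582.8350830078125, -138.4955291748047), (74.25341033935547, 43.953285217285156), 75.24613189697266)
```

View pics/w1.png

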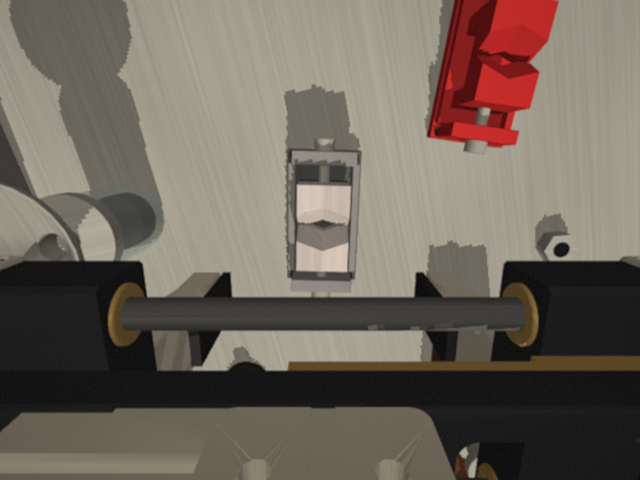

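The wrist view shows the steel collet centred at (322,222), with its V-jaws parting along the image vertical. A red decoy is at (500,80). Next I go over the pin.

>>> move_arm:
  rows:
    - {"translation": [-30.4,15.5,0],"rot": [0,0,0],"hand": 0}
    - {"translation": [-30.4,15.5,0],"rot": [0,0,0],"hand": 0}
    - {"translation": [-30.4,15.5,0],"rot": [0,0,0],"hand": 0}
    - {"translation": [-30.4,15.5,0],"rot": [0,0,0],"hand": 0}
    - {"translation": [-30.4,15.5,0],"rot": [0,0,0],"hand": 0}
    - {"translation": [-30.4,15.5,0],"rot": [0,0,0],"hand": 0}
    - {"translation": [-30.4,15.5,0],"rot": [0,0,0],"hand": 0}
    - {"translation": [-30.4,15.5,0],"rot": [0,0,0],"hand": 0}

```text
t: 2.4
eef_pos: [0.5031, 0.1828, 0.2115]
ee_rot: [-3.141, 0.001, -1.806]
force: [1.6, 0.5, -0.6]
width: 0.0877
gripper_force: 0.0
```

>>> move_arm:
  rows:
    - {"translation": [0,0,0],"rot": [0,0,0],"hand": 0}
    - {"translation": [0,0,0],"rot": [0,0,0],"hand": 0}

```text
t: 2.57
eef_pos: [0.5033, 0.1833, 0.2111]
ee_rot: [-3.141, 0.001, -1.802]
force: [-0.6, -0.4, 0.1]
width: 0.0873
gripper_force: 0.0
```

```bash
python3 wr.py centre_pin w2
```

```text
[0.5036 0.1821 0.211 ] [-3.1412e+00  5.0000e-04 -1.8034e+00] 0.035
centre_pin 0.82 [0.5052 0.187  0.0048] [321. 217.]
0.05 2320 [0.5011 0.1878 0.0612] ((501.94671630859375, 189.99758911132812), 29.974422454833984)
0.064 658 [0.502  0.1861 0.0653] ((502.98724365234375, 190.91152954101562), 17.85158920288086)
0.09 400 [0.5026 0.1888 0.0959] ((502.9148864746094, 190.8289337158203), 9.934057235717773)
0.1 159 [0.5028 0.1895 0.1166] ((503.0560607910156, 191.0268096923828), 3.7353875637054443)
```

View pics/w2.png

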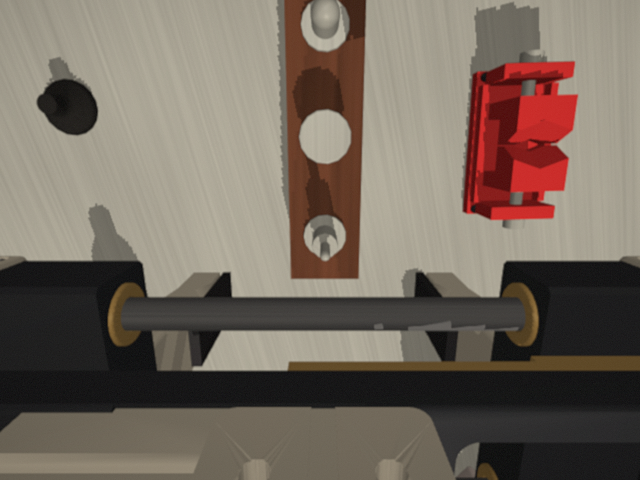

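The wrist view shows the slim-tipped pin at (324,238) at the near end of the rack, with disc and dome above it. The rack runs along the image vertical, so the fingers straddle it well. Depth puts the pin axis at (0.503, 0.191).

>>> move_arm:
  rows:
    - {"translation": [-0.8,0.2,0],"rot": [0,0,0],"hand": 0}
    - {"translation": [-0.8,0.2,2],"rot": [0,0,0],"hand": 0}
    - {"translation": [-0.8,0.2,5],"rot": [0,0,0],"hand": 0}
    - {"translation": [-0.8,0.2,8],"rot": [0,0,0],"hand": 0}
    - {"translation": [-0.8,0.2,10.5],"rot": [0,0,0],"hand": 0}
    - {"translation": [-0.8,0.2,12],"rot": [0,0,0],"hand": 0}
    - {"translation": [-0.8,0.2,12.7],"rot": [0,0,0],"hand": 0}
    - {"translation": [-0.8,0.2,12.7],"rot": [0,0,0],"hand": 0}

```text
t: 3.33
eef_pos: [0.5034, 0.1891, 0.0821]
ee_rot: [3.14, -0.002, -1.806]
force: [-0.2, -0.0, 0.8]
width: 0.0879
gripper_force: 0.0
```

>>> move_arm:
  rows:
    - {"translation": [0,0,0],"rot": [0,0,0],"hand": 0}
    - {"translation": [0,0,0],"rot": [0,0,0],"hand": 0}

```text
t: 3.5
eef_pos: [0.5047, 0.1907, 0.0848]
ee_rot: [-3.14, 0.001, -1.805]
force: [-0.7, 0.4, -0.8]
width: 0.0877
gripper_force: 0.0
```

Centred. I close with a moderate-high squeeze.

>>> move_arm:
  rows:
    - {"translation": [0,0,0],"rot": [0,0,0],"hand": 1}
    - {"translation": [0,0,0],"rot": [0,0,0],"hand": 1}
    - {"translation": [0,0,0],"rot": [0,0,0],"hand": 1}
    - {"translation": [0,0,0],"rot": [0,0,0],"hand": 1}
    - {"translation": [0,0,0],"rot": [0,0,0],"hand": 1}
    - {"translation": [0,0,0],"rot": [0,0,0],"hand": 1}
    - {"translation": [0,0,0],"rot": [0,0,0],"hand": 1}
    - {"translation": [0,0,0],"rot": [0,0,0],"hand": 1}
  squeeze: 45

```text
t: 4.17
eef_pos: [0.5037, 0.1906, 0.0835]
ee_rot: [3.142, -0.0, -1.804]
force: [0.1, -0.5, 0.1]
width: 0.0397
gripper_force: 0.0
```

>>> move_arm:
  rows:
    - {"translation": [0,0,0],"rot": [0,0,0],"hand": 1}
    - {"translation": [0,0,0],"rot": [0,0,0],"hand": 1}
    - {"translation": [0,0,0],"rot": [0,0,0],"hand": 1}
    - {"translation": [0,0,0],"rot": [0,0,0],"hand": 1}

```text
t: 4.5
eef_pos: [0.5037, 0.1906, 0.0835]
ee_rot: [3.142, -0.0, -1.804]
force: [0.7, -0.1, 0.2]
width: 0.019
gripper_force: 45.0
```

>>> move_arm:
  rows:
    - {"translation": [0,0,-0.5],"rot": [0,0,0],"hand": 1}
    - {"translation": [0,0,-1.5],"rot": [0,0,0],"hand": 1}
    - {"translation": [0,0,-3],"rot": [0,0,0],"hand": 1}
    - {"translation": [0,0,-5],"rot": [0,0,0],"hand": 1}
    - {"translation": [0,0,-7],"rot": [0,0,0],"hand": 1}
    - {"translation": [0,0,-9],"rot": [0,0,0],"hand": 1}
    - {"translation": [0,0,-10.5],"rot": [0,0,0],"hand": 1}
    - {"translation": [0,0,-11],"rot": [0,0,0],"hand": 1}

```text
t: 5.17
eef_pos: [0.5048, 0.1912, 0.197]
ee_rot: [-3.138, 0.003, -1.804]
force: [0.0, 0.2, -2.0]
width: 0.019
gripper_force: 45.0
```

>>> move_arm:
  rows:
    - {"translation": [0,0,0],"rot": [0,0,0],"hand": 1}
    - {"translation": [0,0,0],"rot": [0,0,0],"hand": 1}

```text
t: 5.33
eef_pos: [0.5034, 0.1904, 0.1933]
ee_rot: [3.141, 0.0, -1.804]
force: [-0.2, 0.0, -1.7]
width: 0.0188
gripper_force: 45.0
```

>>> move_arm:
  rows:
    - {"translation": [0,0,-1.5],"rot": [0,0,0],"hand": 1}
    - {"translation": [1,-0.5,-3],"rot": [0,0,0],"hand": 1}
    - {"translation": [3,-1.5,-3],"rot": [0,0,0],"hand": 1}
    - {"translation": [6,-3,-3],"rot": [0,0,0],"hand": 1}
    - {"translation": [9,-4.6,-3],"rot": [0,0,0],"hand": 1}
    - {"translation": [12,-6.1,-3],"rot": [0,0,0],"hand": 1}
    - {"translation": [15,-7.6,-3],"rot": [0,0,0],"hand": 1}
    - {"translation": [18,-9.2,-3],"rot": [0,0,0],"hand": 1}

```text
t: 6.0
eef_pos: [0.5509, -0.0074, 0.2221]
ee_rot: [3.139, -0.001, -1.804]
force: [0.2, 1.8, -2.5]
width: 0.0191
gripper_force: 45.0
```

>>> move_arm:
  rows:
    - {"translation": [3,-1.5,0],"rot": [0,0,0],"hand": 1}
    - {"translation": [6,-3.1,0],"rot": [0,0,0],"hand": 1}
    - {"translation": [9,-4.6,0],"rot": [0,0,0],"hand": 1}
    - {"translation": [11,-5.6,0],"rot": [0,0,0],"hand": 1}
    - {"translation": [12.2,-6.2,0],"rot": [0,0,0],"hand": 1}
    - {"translation": [12.2,-6.2,0],"rot": [0,0,0],"hand": 1}
    - {"translation": [12.2,-6.2,0],"rot": [0,0,0],"hand": 1}
    - {"translation": [12.2,-6.2,0],"rot": [0,0,0],"hand": 1}

```text
t: 6.67
eef_pos: [0.5832, -0.1382, 0.2227]
ee_rot: [3.14, -0.0, -1.804]
force: [0.2, -0.8, -1.7]
width: 0.0192
gripper_force: 45.0
```

```bash
python3 - <<'E'
from h import *
s=[arm.get_state()]
for n in('top','side'):
    im,d=arm.grab_frame(n); c=cam(n); s.append(arm.get_state())
    cv2.imwrite(f'pics/{n}2.png',cv2.resize(im[100:300,150:450,::-1],None,fx=2,fy=2)); 
    P=cloud(d,c)
    for l in('collet','centre_pin'):
        for r in arm.pinpoint(l,n): print(n,l,round(r['p'],2),w(c[3],r['point']).round(4))
    for lo,hi in((.12,.14),(.14,.16),(.16,.175)):
        m=(d>0)&(np.hypot(P[...,0]-.583,P[...,1]+.1385)<.025)&(P[...,2]>lo)&(P[...,2]<hi); q=P[m]
        if len(q): print(lo,len(q),q.mean(0).round(4),np.ptp(q,axis=0).round(3))
    s.append(arm.get_state())
for x in s: print(x['eef_pos'].round(4),x['ee_rot'].round(4),x['force'].round(1),x['width'])
E
python3 wr.py collet w3
```

```text
top collet 0.79 [ 0.5844 -0.1412 -0.0009]
top collet 0.79 [ 0.2474 -0.354   0.0027]
top collet 0.61 [ 0.4149 -0.2407 -0.0022]
side collet 0.94 [ 0.5822 -0.1405  0.003 ]
side collet 0.86 [ 0.2405 -0.3532  0.0021]
side collet 0.76 [ 4.118e-01 -2.373e-01  3.000e-04]
side collet 0.59 [0.3143 0.1571 0.0004]
side centre_pin 0.68 [ 0.5872 -0.1395  0.1456]
0.14 21 [ 0.5795 -0.1322  0.1538] [0.014 0.008 0.012]
0.16 67 [ 0.5797 -0.1337  0.1656] [0.021 0.018 0.014]
[ 0.5832 -0.1382  0.2227] [ 3.1401e+00 -1.0000e-04 -1.8042e+00] [ 0.2 -0.8 -1.7] 0.019162658721568956
[ 0.5834 -0.138   0.2231] [ 3.1407  0.     -1.8035] [ 0.7 -0.6 -1.9] 0.019201059617729617
[ 0.5836 -0.1378  0.2235] [ 3.1415e+00  1.0000e-04 -1.8029e+00] [ 0.4  0.7 -2. ] 0.01914302723369101
[ 0.5837 -0.1379  0.2237] [-3.1414e+00  2.0000e-04 -1.8029e+00] [ 0.1  0.1 -2.1] 0.01907331788360658
[ 0.5837 -0.1381  0.2238] [-3.1413e+00  2.0000e-04 -1.8031e+00] [ 0.1 -0.5 -2. ] 0.019292527274468927
[ 0.5837 -0.1383  0.2238] [-3.1413e+00  2.0000e-04 -1.8033e+00] 0.004
collet 0.95 [ 0.4094 -0.2378 -0.0058] [473.  70.]
collet 0.71 [ 0.5838 -0.1343 -0.0008] [323. 214.]
0.006 7446 [ 0.57840939 -0.15717464  0.04077576] ((581.3201904296875, -143.23471069335938), (137.98484802246094, 69.61760711669922), 75.39913177490234)
0.055 2556 [ 0.58048698 -0.1484568   0.06281345] ((582.1409301757812, -141.0045166015625), (69.03821563720703, 44.080284118652344), 75.3549575805664)
```

View pics/side2.png

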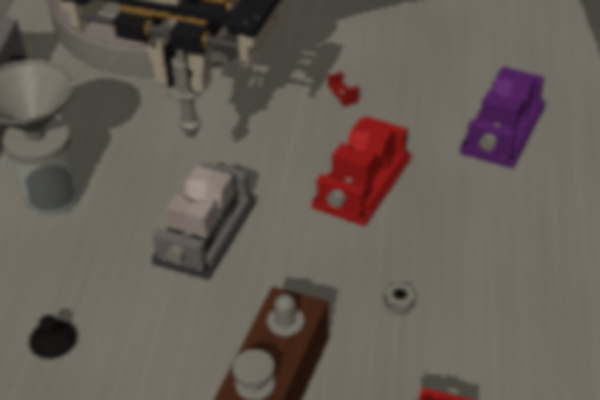

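The side crop shows the pin hanging upright at (187,100) above the steel collet at (205,210). The TCP is within about 1 mm of the collet axis, so I descend.

>>> move_arm:
  rows:
    - {"translation": [0,0,1],"rot": [0,0,0],"hand": 1}
    - {"translation": [0,0,3],"rot": [0,0,0],"hand": 1}
    - {"translation": [0,0,5],"rot": [0,0,0],"hand": 1}
    - {"translation": [0,0,7],"rot": [0,0,0],"hand": 1}
    - {"translation": [0,0,8],"rot": [0,0,0],"hand": 1}
    - {"translation": [0,0,8.6],"rot": [0,0,0],"hand": 1}
    - {"translation": [0,0,9],"rot": [0,0,0],"hand": 1}
    - {"translation": [0,0,9],"rot": [0,0,0],"hand": 1}
  squeeze: 60

```text
t: 7.73
eef_pos: [0.5837, -0.1389, 0.1332]
ee_rot: [3.141, -0.0, -1.804]
force: [-0.8, -0.6, -2.4]
width: 0.0186
gripper_force: 60.0
```

>>> move_arm:
  rows:
    - {"translation": [0,0,0.3],"rot": [0,0,0],"hand": 1}
    - {"translation": [0,0,0.6],"rot": [0,0,0],"hand": 1}
    - {"translation": [0,0,0.9],"rot": [0,0,0],"hand": 1}
    - {"translation": [0,0,1.2],"rot": [0,0,0],"hand": 1}
    - {"translation": [0,0,1.5],"rot": [0,0,0],"hand": 1}
    - {"translation": [0,0,1.5],"rot": [0,0,0],"hand": 1}

```text
t: 8.23
eef_pos: [0.5838, -0.139, 0.1187]
ee_rot: [-3.141, -0.0, -1.804]
force: [-0.8, 0.1, 0.5]
width: 0.0186
gripper_force: 60.0
```

>>> move_arm:
  rows:
    - {"translation": [0,0,0.3],"rot": [0,0,0],"hand": 1}
    - {"translation": [0,0,0.6],"rot": [0,0,0],"hand": 1}
    - {"translation": [0,0,0.9],"rot": [0,0,0],"hand": 1}
    - {"translation": [0,0,1.2],"rot": [0,0,0],"hand": 1}
    - {"translation": [0,0,1.5],"rot": [0,0,0],"hand": 1}
    - {"translation": [0,0,1.7],"rot": [0,0,0],"hand": 1}

```text
t: 8.73
eef_pos: [0.5837, -0.1389, 0.1012]
ee_rot: [3.142, -0.0, -1.804]
force: [-0.6, 0.4, 2.0]
width: 0.0187
gripper_force: 60.0
```

>>> move_arm:
  rows:
    - {"translation": [0,0,0.3],"rot": [0,0,0],"hand": 1}
    - {"translation": [0,0,0.5],"rot": [0,0,0],"hand": 1}
    - {"translation": [0,0,0.7],"rot": [0,0,0],"hand": 1}
    - {"translation": [0,0,0.9],"rot": [0,0,0],"hand": 1}
    - {"translation": [0,0,0.9],"rot": [0,0,0],"hand": 1}

```text
t: 9.15
eef_pos: [0.5836, -0.1388, 0.0919]
ee_rot: [3.141, -0.0, -1.804]
force: [0.0, -0.0, -5.2]
width: 0.0191
gripper_force: 60.0
```

>>> move_arm:
  rows:
    - {"translation": [0,0,0.1],"rot": [0,0,0],"hand": 1}
    - {"translation": [0,0,0.2],"rot": [0,0,0],"hand": 1}
    - {"translation": [0,0,0.2],"rot": [0,0,0],"hand": 1}
    - {"translation": [0,0,0.2],"rot": [0,0,0],"hand": 1}

```text
t: 9.48
eef_pos: [0.5836, -0.1388, 0.0906]
ee_rot: [3.142, 0.0, -1.804]
force: [-1.6, -0.1, -2.0]
width: 0.019
gripper_force: 60.0
```

```bash
python3 - <<'E'
from h import *
s=arm.get_state(); print(s['eef_pos'],s['force'])
im,d=arm.grab_frame('side'); c=cam('side'); P=cloud(d,c)
cv2.imwrite('pics/side3.png',cv2.resize(im[130:290,170:370,::-1],None,fx=3,fy=3))
im,d=arm.grab_frame('wrist'); cv2.imwrite('pics/w4.png',im[:,:,::-1])
print([(r['p'],w(c[3],r['point']).round(4)) for r in arm.pinpoint('centre_pin','side')])
print(arm.get_state()['force'])
E
```

```text
[ 0.58362297 -0.13884746  0.09059538] [-1.56251367 -0.08030893 -1.97721748]
[]
[-0.653731   -0.37055077 -0.76587198]
```

View pics/side3.png

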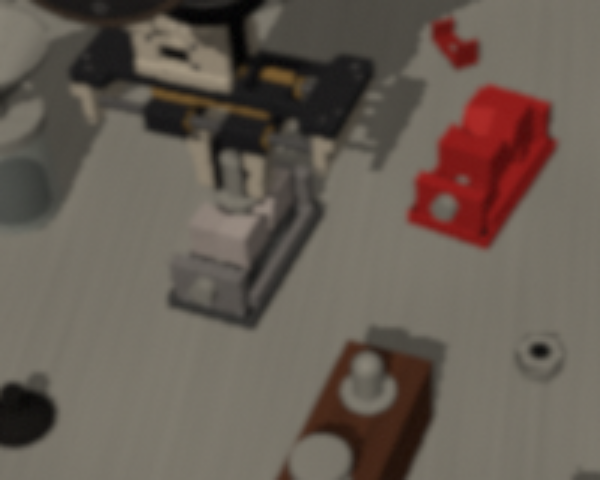

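The side crop shows the pin at (237,185) held in the fingers, with its flange just over the jaws. I push 2 mm more to confirm bed contact.

>>> move_arm:
  rows:
    - {"translation": [0,0,0.1],"rot": [0,0,0],"hand": 1}
    - {"translation": [0,0,0.2],"rot": [0,0,0],"hand": 1}
    - {"translation": [0,0,0.2],"rot": [0,0,0],"hand": 1}
    - {"translation": [0,0,0.2],"rot": [0,0,0],"hand": 1}

```text
t: 9.97
eef_pos: [0.584, -0.139, 0.0903]
ee_rot: [-3.14, -0.0, -1.804]
force: [-5.6, 0.3, 13.4]
width: 0.019
gripper_force: 60.1
```

Bed contact is confirmed: 13 N and no further travel. I relax the push, hold, then open.

>>> move_arm:
  rows:
    - {"translation": [0,0,-0.2],"rot": [0,0,0],"hand": 1}
    - {"translation": [0,0,-0.2],"rot": [0,0,0],"hand": 1}
    - {"translation": [0,0,-0.2],"rot": [0,0,0],"hand": 1}
    - {"translation": [0,0,-0.2],"rot": [0,0,0],"hand": 1}
  squeeze: 10

```text
t: 10.3
eef_pos: [0.5839, -0.1389, 0.0906]
ee_rot: [-3.141, 0.0, -1.804]
force: [-0.8, 0.5, 1.3]
width: 0.0197
gripper_force: 10.0
```

>>> move_arm:
  rows:
    - {"translation": [0,0,0],"rot": [0,0,0],"hand": 0}
    - {"translation": [0,0,0],"rot": [0,0,0],"hand": 0}
    - {"translation": [0,0,0],"rot": [0,0,0],"hand": 0}
    - {"translation": [0,0,0],"rot": [0,0,0],"hand": 0}
    - {"translation": [0,0,0],"rot": [0,0,0],"hand": 0}
    - {"translation": [0,0,0],"rot": [0,0,0],"hand": 0}
    - {"translation": [0,0,0],"rot": [0,0,0],"hand": 0}
    - {"translation": [0,0,0],"rot": [0,0,0],"hand": 0}

```text
t: 10.97
eef_pos: [0.5837, -0.1389, 0.0906]
ee_rot: [-3.142, 0.0, -1.804]
force: [-0.0, -0.1, -0.4]
width: 0.0676
gripper_force: 0.0
```

>>> move_arm:
  rows:
    - {"translation": [0,0,0],"rot": [0,0,0],"hand": 0}
    - {"translation": [0,0,0],"rot": [0,0,0],"hand": 0}
    - {"translation": [0,0,-2],"rot": [0,0,0],"hand": 0}
    - {"translation": [0,0,-5],"rot": [0,0,0],"hand": 0}
    - {"translation": [0,0,-8],"rot": [0,0,0],"hand": 0}
    - {"translation": [0,0,-11],"rot": [0,0,0],"hand": 0}
    - {"translation": [0,0,-13],"rot": [0,0,0],"hand": 0}
    - {"translation": [0,0,-13],"rot": [0,0,0],"hand": 0}

```text
t: 11.63
eef_pos: [0.5861, -0.1392, 0.226]
ee_rot: [-3.133, 0.001, -1.804]
force: [-0.1, -1.0, 0.0]
width: 0.0882
gripper_force: 0.0
```

>>> move_arm:
  rows:
    - {"translation": [0,0,0],"rot": [0,0,0],"hand": 0}
    - {"translation": [0,0,0],"rot": [0,0,0],"hand": 0}

```text
t: 11.8
eef_pos: [0.5832, -0.1387, 0.22]
ee_rot: [3.141, 0.0, -1.804]
force: [-0.5, -0.4, -0.4]
width: 0.0879
gripper_force: 0.0
```

```bash
python3 - <<'E'
from h import *
c=cam('wrist'); im,d=arm.grab_frame('wrist'); cv2.imwrite('pics/w5.png',cv2.resize(im[110:310,210:430,::-1],None,fx=2.5,fy=2.5))
P=cloud(d,c)
for lo,hi in((.055,.067),(.07,.08),(.095,.107),(.108,.14)):
    m=(d>0)&(np.hypot(P[...,0]-.583,P[...,1]+.139)<(.05 if lo<.06 else .025))&(P[...,2]>lo)&(P[...,2]<hi); q=P[m]
    if len(q): print(lo,len(q),q.mean(0).round(4),q[:,2].max(),cv2.minEnclosingCircle((q[:,:2]*1000).astype(np.float32)),cv2.minAreaRect((q[:,:2]*1000).astype(np.float32)))
E
```

```text
0.055 2947 [ 0.5821 -0.1416  0.0637] 0.06655076803998483 ((582.7490234375, -138.8211669921875), 44.27656555175781) ((582.853759765625, -138.46092224121094), (78.38353729248047, 44.041954040527344), 75.38756561279297)
0.07 726 [ 0.5817 -0.1435  0.0727] 0.07980131095466614 ((582.9906005859375, -138.676513671875), 17.771488189697266) ((583.0865478515625, -139.7970428466797), (32.94978713989258, 34.76176834106445), 77.3388671875)
0.095 406 [ 0.5827 -0.141   0.1029] 0.10666855520108448 ((583.2483520507812, -138.73167419433594), 9.841355323791504) ((583.133544921875, -139.20542907714844), (18.614055633544922, 19.15997314453125), 72.55528259277344)
0.108 150 [ 0.583  -0.14    0.1243] 0.13154741904066247 ((583.299072265625, -138.8160400390625), 3.535783052444458) ((583.2719116210938, -138.9239501953125), (6.656805515289307, 6.675906181335449), 71.24071502685547)
```

View pics/w5.png

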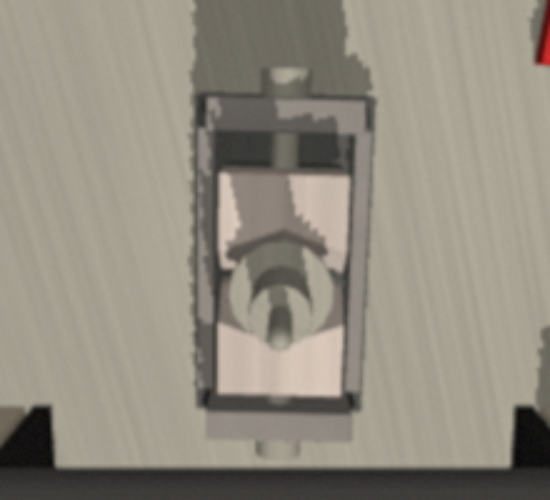

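The wrist crop shows the pin upright at (280,290), centred in the collet. Its tip is at 0.1315 m (foot on the bed at 12 mm), and the jaw span grew from 74 to 78 mm, which is about 2 mm per jaw and closed on the neck.

```bash
python3 -c "
from station import arm
print(arm.job_done())"
```

```text
the job is handed in; nothing more can be done
None
```

The slim-tipped pin stands upright and centred in the steel collet, foot on the bed and both jaws closed about 2 mm each on its neck; the gripper is clear and the job was handed in at about 12 s, verdict not reported.

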